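# Uncouple the trailer tongue and hold it up for painting

## Robot

A 6-joint arm with a two-finger parallel gripper is mounted at the origin on the work surface. World frame = base frame: x ahead of the robot, y to its left, z up, the work surface at z = 0. Lengths are in m, angles in degrees, forces in N, time in s.
With the tool pointing down it reaches from about 0.325 to 0.85 m from the base axis. Payload 15.5 kg.
Tool frame: the origin (TCP) lies at the very end of the fingers, on their centre line; the grasp point (between the pads) lies arm.grip_depth behind it (arm.grip_depth is the distance from the TCP to the grasp point, in m); z points along the fingers, y is the direction in which the jaws open and shut (so a half turn about z gives the same grasp; the last joint's range is limited). The gripper opens to 91 mm and grips with 3 to 60 N. Pads are 32 mm wide; open, the fingers measure 118 mm over their backs; the gripper's body (76 mm by 178 mm) begins 60 mm behind the grasp point.
Start: joints at [69.127, 28.281, 77.091, -0, 74.628, -5.472], TCP at [0.166, 0.603, 0.214] pointing down, gripper open.
Joint ranges: [-166.48, 166.48], [-47.26, 123.95], [12.59, 153.08], [-70.14, 250.14], [6.76, 159.57], [-176.63, 176.63]. Speed limits (degrees/s): [108.29, 108.29, 147.25, 172.46, 172.46, 172.46].

## Interface

Orientations are given as a 3x3 rotation matrix whose columns are the frame's x, y, z axes.
In Python, from rig import arm gives the robot as it stands. Calls block until the motion is done:
- arm.move_to(position, orientation): joint-space move of the TCP to a pose.
- arm.move_l(position, orientation=None, feed=0.15): straight line of the TCP; orientation=None keeps the orientation; feed is the mean speed in m/s.
- arm.move_joints(angles): joint-space move.
- arm.grip(opening): finger opening in m; the grip force is fixed at half the most; returns when the fingers have stopped.
- arm.sleep(seconds).
- arm.solve_ik(position, orientation): joint angles nearest the present ones, or None.
- arm.snapshot(name): name is "scene" or "top" or "wrist"; returns the picture (480x640x3 uint8, red, green, blue); there is no depth.
- arm.get_calibration(name): a dict with "intrinsics" (3x3 intrinsics, pixels), "cam_to_world" (4x4, takes a point from camera to world coordinates). Camera axes: x right, y down, z forward; pixel columns grow to the right and rows downward; lengths in m; the calibration is good to about 2 mm. A picture is of the moment at which its call begins: read the wrist's pose just before it. get_calibration takes no time and is no camera call; for the wrist camera it gives the pose at the moment of the call.
A pose or a line that the arm cannot do raises arm.Unreachable and nothing moves.
- arm.sign_off(): hands the job in, once; it reports no verdict.
Readings, each from a call of its own:
- arm.current_t(): time.
- arm.current_joint_positions(): joint angles.
- arm.current_dq(): joint speeds.
- arm.current_tau(): joint torques, N m.
- arm.current_ee_pos(): TCP position.
- arm.current_tool_rot(): TCP orientation.
- arm.current_force(): force on the tool from outside, world axes, zero at the start.
- arm.current_torque(): the same for the moment, N m.
- arm.current_width(): finger opening in m.
Only numpy, scipy, OpenCV 4.12 (cv2) and the standard library are available. Lean on these libraries where they do the work, as an engineer would, in place of code of your own. Each camera call takes 0.05 s, during which the arm holds its last target. There are 200 camera calls.

## Task

The stall's bicycle trailer is up on blocks for repainting, its coupler parked on the ball mount on the bench. Pull the latch knob on the side of the coupler out sideways against its spring, and with it held out lift the tongue off the ball; finish still holding it in the gripper, steady, with the coupler raised about 80 mm above its seat on the ball so that its underside can be painted. Leave the jars, tools and other pieces on the bench as they stand.

Things in the scene. Friction and masses are not known exactly. Their poses are not given: they have to be found in the camera images.
- tongue: folding tongue, a 30 mm square aluminium tube, about 0.6 kg; swings up freely on a level pivot bolt and falls by its weight. Origin on the pivot axis, 110 mm above the bench. x: along the pivot, always level, towards the latch knob's side; y: back along the tube (coupler 240 mm along -y); z up when down. Lifting turns it by the negative angle about x. Tube top: 125 mm above the bench
- socket (a point): centre of the socket of the coupler, a pressed-steel cup 49 mm wide, 47 mm high, at the tongue's free end; at (0, -240, -5) mm in the tongue's frame. Coincides with the ball's centre when seated. The cup's top is 24 mm above this point. Axes as the tongue's
- ball (a point): centre of the fixed 32 mm steel ball, 105 mm above the bench, on a 14 mm neck on a 45 mm wide steel bar bolted on a wooden block 75 mm wide, 160 mm long, 60 mm high that runs on past the tongue's end. Axes: z up, x to the knob's side, y back towards the trailer
- latch_knob (a point): centre of the latch's black pull knob, 26 mm across and 26 mm long, axis along x, sticking out sideways from the coupler, 88 mm above the bench with free space around and below. At (65 + latch, -252.5, -22) mm in the tongue's frame, same axes; pull along +x. Its inner end is 6 mm off the guide tube. Gripped across from above it can turn between the fingers; the tongue can be lifted by it
- latch (a joint): travel of the spring latch (m): 0 shut, its cross pin under the ball so that the tongue cannot rise; 0.020 at the stop, knob fully out. Its spring pulls it shut with about 5 N at 0 and 12 N at 0.020. The pin clears the ball from 0.016 on and must stay out until the coupler has risen 40 mm; after that it makes no difference
- trailer: the fixed trailer frame on its blocks, wheels off; origin on the bench under the tongue's pivot, axes as the tongue's when down. Its plywood deck, 330 mm wide (x), 385 mm long, top 132 mm above the bench, begins 50 mm behind the pivot (+y) and carries two gourds and a hoop, up to 260 mm high, from 230 mm behind the pivot on
- jar_squat: loose squat screw-cap paint jar, 54 mm wide, 62 mm high, standing beside the coupler on the side away from the knob; origin: centre of its underside
- jar_tall: loose slim screw-cap paint jar, 44 mm wide, 85 mm high, standing past the nose end of the ball mount's block; origin: centre of its underside
- brush: loose paint brush 170 mm long lying on the bench some 80 mm outside the knob; origin near its middle, x axis along it
- spanner: loose spanner 150 mm long lying on the bench beside the tongue, away from the knob; origin near its middle, x axis along it
- gourd: loose painted gourd, 96 mm wide, 86 mm high, standing right of the trailer; origin: centre of its foot
- toy_lorry: loose wooden toy lorry 100 x 58 x 58 mm, standing right of the trailer; origin: under its middle
- rinse_cup: loose white cup, 72 mm wide, 85 mm high, standing right of the trailer; origin: centre of its underside
Mind the look-alikes: they are no part of the job. Leave any blue or green look-alike of the jar_squat alone.

How it is judged:
By the outcome, as a careful person would: the job done as asked, in the order asked, and still so for the second after the job is handed in, while the arm keeps its last pose, push and grip.
It also fails if it takes over 32 s, if anything falls off the work surface, if the arm or the gripper's body presses on something with over 40 N, if the wrist force passes 120 N, or if a joint passes its speed limit or range.

## Working session

There is one attempt and no reset: what is moved stays moved. The work goes in short steps, each a Python script; the robot and the scene stay as the last script left them, time stands still between calls to the robot, and variables do not carry over. Pictures are saved under pics/ and viewed, about 8 in all and at most 12, crops included, and the job is handed in when it is done.

```bash
mkdir -p pics; ls
python3 - <<'E'
from rig import arm
import cv2
for n in("scene","top"):
    im=arm.snapshot(n); cv2.imwrite(f"pics/{n}0.png",im[:,:,::-1]); c=arm.get_calibration(n); print(n,c["intrinsics"].round(1).tolist(),c["cam_to_world"].round(3).tolist())
print(arm.grip_depth,arm.current_t(),arm.current_width(),arm.current_tool_rot().round(3).tolist())
E
```

```text
pics
scene [[549.7, 0.0, 319.9], [0.0, 549.7, 235.2], [0.0, 0.0, 1.0]] [[0.43, 0.573, -0.698, 1.329], [0.903, -0.278, 0.328, -0.423], [-0.006, -0.771, -0.637, 0.812], [0.0, 0.0, 0.0, 1.0]]
top [[546.2, 0.0, 320.0], [0.0, 546.2, 242.0], [0.0, 0.0, 1.0]] [[0.002, -0.997, 0.078, 0.45], [-1.0, -0.002, -0.003, -0.062], [0.003, -0.078, -0.997, 1.366], [0.0, 0.0, 0.0, 1.0]]
0.0188 0.1 0.09116041952429388 [[-0.964, 0.266, -0.0], [0.266, 0.964, -0.001], [0.0, -0.001, -1.0]]
```

View pics/scene0.png

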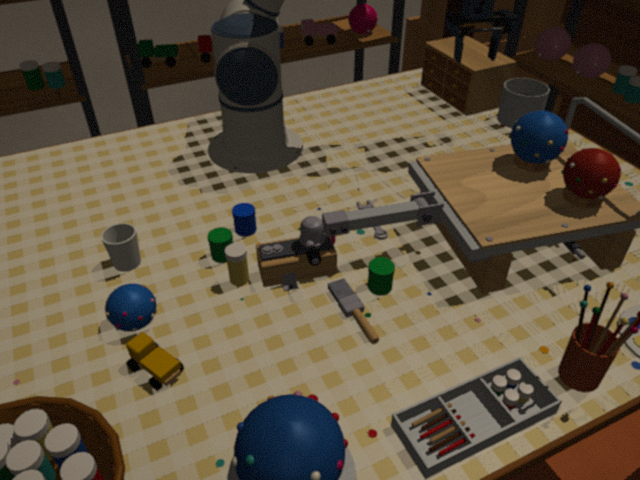

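View pics/top0.png

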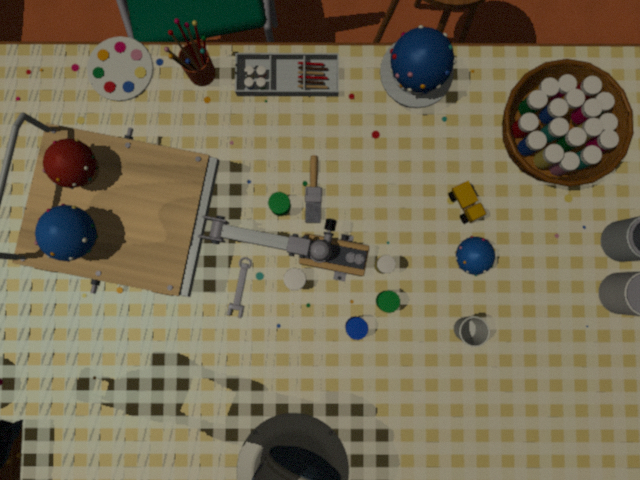

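The top view shows the tongue running from the pivot near (212,229) to the coupler at about (320,248). The black knob is near (330,225), on the world +x side. The trailer is on the left (+y). I'll take close crops next.

Run:
```python
import cv2,numpy as np
a=cv2.imread("pics/top0.png")[190:310,200:400]; b=cv2.imread("pics/scene0.png")[180:310,240:440]
f=lambda i:cv2.resize(np.clip(i*1.8,0,255).astype('uint8'),(800,300*0+int(i.shape[0]*4)),interpolation=cv2.INTER_CUBIC)
cv2.imwrite("pics/c1.png",f(a)); cv2.imwrite("pics/c2.png",f(b))
```

```text
(no output)
```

View pics/c1.png

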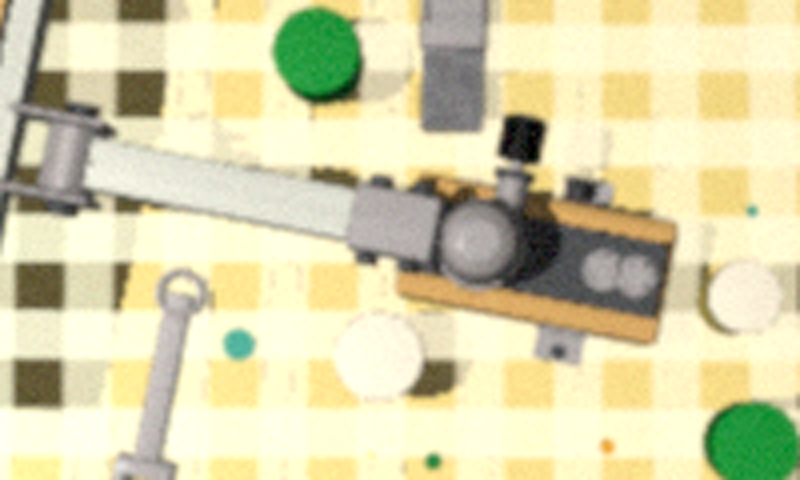

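View pics/c2.png

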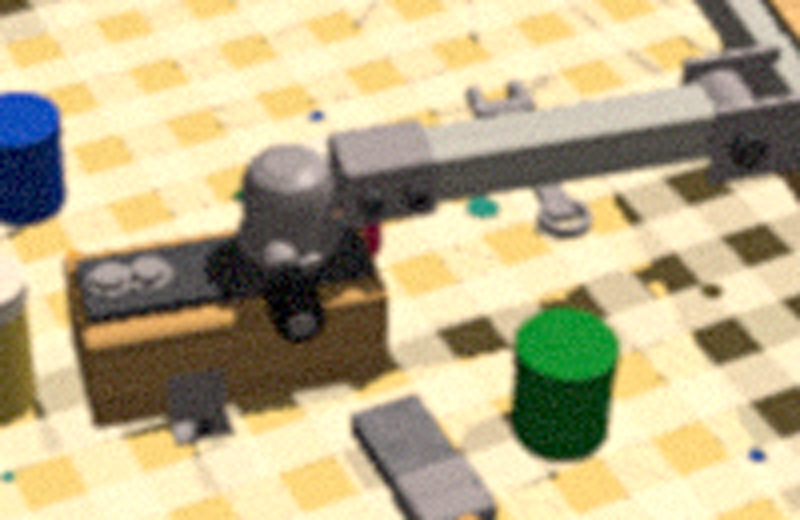

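Knob candidates:
- **Black cylinder**: top (330,225), scene (314,256). It sits on a guide tube sticking out of the cup, so this is the knob.
- **Dark clamp bolt**: top (345,237), on the block.
- **Tube bolts**: at (295,235).

I'll triangulate the first.

```bash
cat > h.py <<'E'
import numpy as np
def ray(c,p):
    K,T=c["intrinsics"],c["cam_to_world"]
    d=T[:3,:3]@np.linalg.solve(K,[p[0],p[1],1]); return T[:3,3],d/np.linalg.norm(d)
def plane(c,p,z):
    o,d=ray(c,p); return o+d*(z-o[2])/d[2]
def tri(*cp):
    A=0;b=0;R=[ray(c,p) for c,p in cp]
    for o,d in R:
        P=np.eye(3)-np.outer(d,d); A=A+P; b=b+P@o
    X=np.linalg.solve(A,b); return X,[round(1e3*float(np.linalg.norm(np.cross(X-o,d))),1) for o,d in R]
E
python3 - <<'E'
from rig import arm
from h import *
import cv2
T,S=arm.get_calibration("top"),arm.get_calibration("scene")
k,e=tri((T,(330.5,224.8)),(S,(314,256.3))); print("knob",k.round(4),e)
ct,e=tri((T,(319.5,250)),(S,(312.3,218.5)));print("cuptop",ct.round(4),e)
cup=plane(T,(319.5,250),.127); 
a=plane(T,(222.5,229.8),.125); b=plane(T,(287.5,243.1),.125)
pv=plane(T,(217,230),.125)
for n,v in(("tube",a-b),("piv-cup",pv-cup)): print(n,np.degrees(np.arctan2(v[1],v[0])),np.linalg.norm(v))
yt=(a-b)/np.linalg.norm(a-b); xt=np.array([yt[1],-yt[0],0])
print("cup",cup.round(4),"pivot",pv.round(4),"knob rel cup in t",((k-cup)@xt).round(4),((k-cup)@yt).round(4))
E
```

```text
knob [ 0.5901 -0.0893  0.0888] [0.8, 0.8]
cuptop [ 0.528  -0.0635  0.1311] [0.8, 0.8]
tube 78.5349686415822 0.15157213767933134
piv-cup 79.02939819694726 0.23841104743333957
cup [ 0.528  -0.0642  0.127 ] pivot [0.5733 0.1698 0.125 ] knob rel cup in t 0.0659 -0.0122
```

The measurements agree with the text: knob height 89 mm, knob offset (66, -12) mm from the cup, pivot to cup 238 mm. I'll go above the knob and take a close look.

```bash
cat >> h.py <<'E'
th=np.radians(78.8)
yt=np.array([np.cos(th),np.sin(th),0]); xt=np.array([yt[1],-yt[0],0]); zt=np.array([0,0,1.])
R0=np.column_stack([np.cross(yt,-zt),yt,-zt])
E
python3 - <<'E'
from rig import arm
from h import *
import cv2
k=np.array([.5905,-.0893,.088])
p=k+xt*.004; p[2]=.20
arm.move_to(p,R0)
print(arm.current_t(),arm.current_joint_positions(),arm.current_ee_pos())
c=arm.get_calibration("wrist"); im=arm.snapshot("wrist")
cv2.imwrite("pics/w1.png",np.clip(im[:,:,::-1]*1.6,0,255).astype('uint8'))
K=c["intrinsics"];M=np.linalg.inv(c["cam_to_world"])
for n,q in(("knob",k),("inner",k-xt*.013),("outer",k+xt*.013)):
    v=K@(M[:3,:3]@q+M[:3,3]); print(n,v[:2]/v[2])
E
```

```text
2.9667 [-1.42431853e+01  2.71211522e+01  8.16111859e+01  8.23464950e-03
  7.12685375e+01 -9.30905723e+01] [ 0.5945207  -0.08937403  0.20001274]
knob [316.7125834  237.41553164]
inner [316.7154343  220.01038018]
outer [316.70979658 254.42945694]
```

View pics/w1.png

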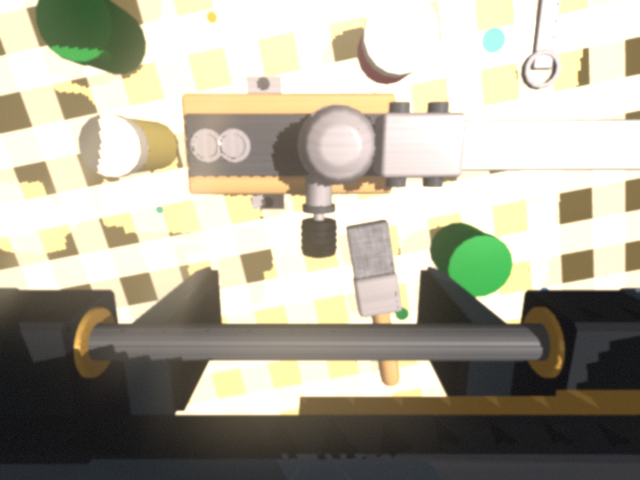

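The knob appears at (318,237), against a prediction of (317,237). The tongue is square to the jaws and the space around the knob is clear. I'll descend, grip and pull.

Run:
```python
from rig import arm
from h import *
k=np.array([.5905,-.0893,.088])
p=k+xt*.004; p[2]=.088-arm.grip_depth
arm.move_l(p,R0,feed=.1); print("down",arm.current_t(),arm.current_force().round(1))
arm.grip(0.015); print("grip",arm.current_t(),arm.current_width(),arm.current_force().round(1))
for s in(.006,.012,.016,.0185):
    arm.move_l(p+xt*s,R0,feed=.03); f=arm.current_force(); print(s,arm.current_t(),((arm.current_ee_pos()-p)@xt).round(4),"Fx,y,z",(f@xt).round(1),(f@yt).round(1),f[2].round(1),arm.current_width())
```

```text
down 4.475 [-0.   0.4  0.2]
grip 5.4917 0.025065338405208287 [0.6 4.1 0.3]
0.006 5.8417 0.0047 Fx,y,z -6.6 3.7 4.7 0.02519668766890427
0.012 6.1917 0.0103 Fx,y,z -8.4 5.2 6.5 0.025244174559024408
0.016 6.475 0.0141 Fx,y,z -10.4 4.3 8.0 0.02541787489062848
0.0185 6.725 0.0164 Fx,y,z -11.1 4.2 7.4 0.025462827289559075
```

Run:
```python
from rig import arm
from h import *
import cv2
k=np.array([.5905,-.0893,.088])
p=k+xt*.004; p[2]=.088-arm.grip_depth
def rep(s):
    f=arm.current_force(); d=arm.current_ee_pos()-p; print(s,arm.current_t(),"d",(d@xt*1e3).round(1),(d@yt*1e3).round(1),(d[2]*1e3).round(1),"F",(f@xt).round(1),(f@yt).round(1),f[2].round(1),arm.current_width())
arm.sleep(.2); rep("settled")
for s in(.020,.0215):
    arm.move_l(p+xt*s,R0,feed=.03); arm.sleep(.15); rep(s)
im=arm.snapshot("wrist"); cv2.imwrite("pics/w2.png",np.clip(im[:,:,::-1]*1.6,0,255).astype('uint8'))
```

```text
settled 6.925 d 16.3 0.4 -0.3 F -10.8 4.4 6.5 0.025203931751364976
0.02 7.325 d 17.7 0.4 -0.3 F -11.8 3.9 7.9 0.024956926839247693
0.0215 7.725 d 19.1 0.4 -0.4 F -12.2 4.7 7.7 0.02569975246743709
```

View pics/w2.png

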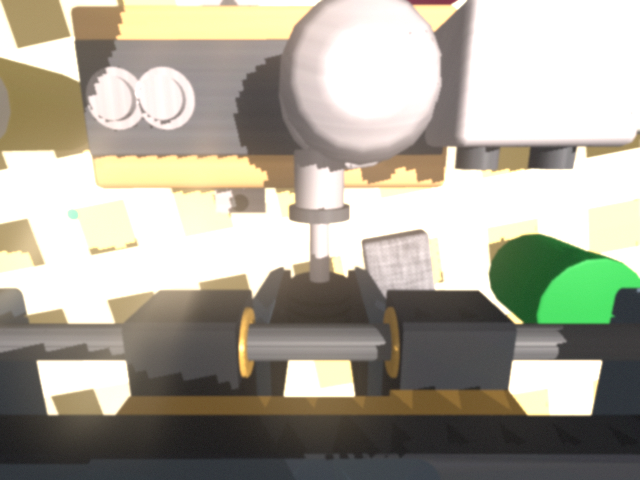

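The picture shows the knob held at (318,290) and the plunger rod exposed between (320,220) and (320,280). The latch is out about 19 mm, and the 12 N spring force agrees. I'll lift along the arc.

```bash
cat > lift.py <<'E'
from rig import arm
from h import *
import cv2
from scipy.spatial.transform import Rotation as Ro
k=np.array([.5905,-.0893,.088])
pv=k-.065*xt+.2525*yt+.022*zt
p0=k+xt*(.004+.0215); p0[2]=.088-arm.grip_depth
def pose(deg):
    Q=Ro.from_rotvec(-np.radians(deg)*xt).as_matrix(); return pv+Q@(p0-pv),Q@R0
def rep(s):
    f=arm.current_force(); R=arm.current_tool_rot(); g=arm.current_ee_pos()-R[:,2]*arm.grip_depth-pv
    a=np.degrees(np.arctan2(g[2],-g@yt))+np.degrees(np.arctan2(.022,.2525))
    print(s,round(arm.current_t(),2),"ang",a.round(2),"rise",round(240*np.sin(np.radians(a))+5*(1-np.cos(np.radians(a))),1),"out",((g@xt-.069)*1e3).round(1),"F",(f@xt).round(1),(f@yt).round(1),f[2].round(1),round(arm.current_width(),4))
E
python3 - <<'E'
from lift import *
print(pv.round(4),arm.solve_ik(*pose(19.4)))
for a in(2,4,6,9,12):
    arm.move_l(*pose(a),feed=.05); rep(a)
    if np.abs(arm.current_force()).max()>35: print("stop");break
E
```

```text
[0.5758 0.171  0.11  ] [ -3.43148474  33.88563461  80.10533494 -20.50553336  69.97149406
 -74.47089664]
2 8.1 ang 1.78 rise 7.4 out 18.6 F -12.0 3.8 -2.9 0.0256
4 8.43 ang 3.78 rise 15.8 out 18.7 F -11.9 3.3 -3.2 0.0255
6 8.75 ang 5.77 rise 24.2 out 18.7 F -12.2 3.4 -3.5 0.0251
9 9.17 ang 8.77 rise 36.7 out 18.7 F -11.5 2.9 -3.6 0.0252
12 9.58 ang 11.77 rise 49.1 out 18.8 F -12.2 2.5 -3.1 0.0254
```

Run:
```python
from lift import *
for a in(15,18,19.6):
    arm.move_l(*pose(a),feed=.05); rep(a)
arm.sleep(.6); rep("end")
im=arm.snapshot("scene"); cv2.imwrite("pics/s2.png",cv2.resize(np.clip(im[140:360,180:480,::-1]*1.8,0,255).astype('uint8'),(800,586)))
im=arm.snapshot("top"); cv2.imwrite("pics/t2.png",np.clip(im[:,:,::-1]*1.8,0,255).astype('uint8'))
```

```text
15 10.0 ang 14.77 rise 61.4 out 18.9 F -11.1 2.9 -3.0 0.0252
18 10.42 ang 17.77 rise 73.5 out 19.0 F -12.5 2.0 -3.6 0.0252
19.6 10.71 ang 19.37 rise 79.9 out 19.0 F -12.2 2.8 -3.7 0.0251
end 11.31 ang 19.32 rise 79.7 out 18.9 F -11.7 4.3 -4.4 0.0253
```

View pics/s2.png

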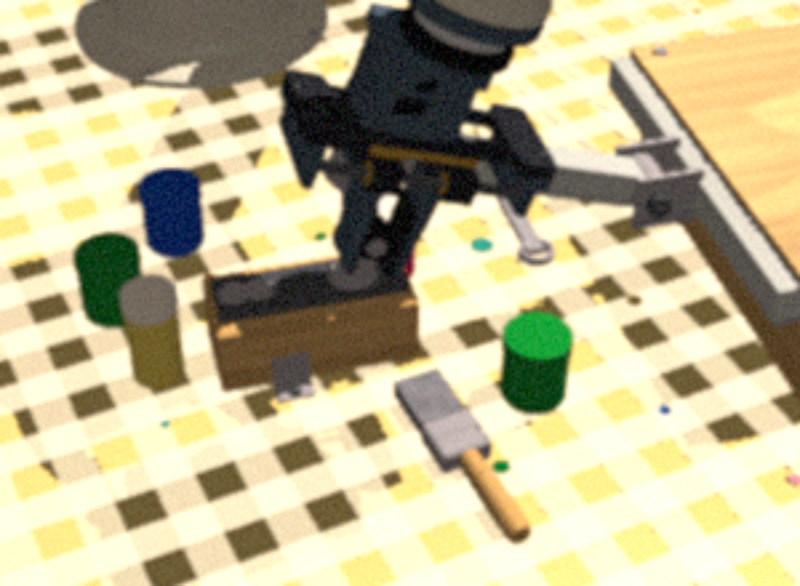

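The tongue is raised toward the gripper at (600,180), the ball on its mount is bare at (355,275), and the neighbouring jars and brush stand where they were.

Run:
```python
from lift import *
rep("final"); print(np.abs(arm.current_dq()).max()); arm.sign_off()
```

```text
final 11.41 ang 19.32 rise 79.7 out 18.9 F -11.0 3.0 -4.0 0.0253
0.0622849334105473
the job is handed in; nothing more can be done
```

The tongue is off the ball. The gripper is still holding it by the latch knob, steady, with the coupler raised about 80 mm. The job was handed in at 11.4 s.

- **How it was done:** I gripped the knob across from above and pulled it out about 19 mm against its spring. I kept it out and turned the tongue up about its pivot by 19.3°.
- **Last checks:** The coupler's rise, computed from the gripper's pose, is 79.7 mm. The knob is still out about 18.9 mm with an 11–12 N spring pull. The finger opening is steady at 25 mm and joint motion is below 0.1°/s.
- **Final picture:** The last scene crop shows the ball bare, and the jars and brush in it where they stood. The squat jar beside the coupler is hidden behind the gripper there, and the gourd, toy lorry and rinse cup are outside that crop. I took a last top picture but did not view it.
- **Disagreements:** None of the checks failed. The arm gave way about 2.5 mm under the spring load, so I commanded the pull 2.5 mm further to make up for it.

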